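Clamp a pine back onto a cork sanding block at the set spring load

TASK

Glue-up: lay the small pine board flat on the cork sanding block that waits on the glue press, centred on it and parallel to it. Then swing the press arm back over the work as far as its stop, and turn the black knob clockwise until the black hand of the load dial stands on the red set hand. Do not wind past the red hand, for the cork would be crushed, and leave the glue bottle standing.

Things in the scene. Friction and masses are not known exactly. Their poses are not given: they have to be found in the camera images.
- sanding_block: brown cork sanding block, loose, 62 (x) x 104 (y) x 30 mm (z), lying on the steel bed of the press (bed top 20 mm above the bench) with its long side across the press; origin at the centre of its underside. It may lie some mm off the bed's centre; leave it there.
- pine_back: small pine board, loose, 44 (x) x 85 (y) x 19 mm (z), lying flat on the bench left of the press; origin at the centre of its underside. It goes on top of the sanding block (top 50 mm above the bench), its long side along the block's long side; either way round is right.
- glue_bottle: dark blue glue bottle with a white spout, 51 mm across, 184 mm high, standing on the bench behind the pine board; a bystander. Origin at the centre of its underside.
- press: fixed blue-grey bench press with a sprung foot; origin on the bench top (z = 0) under the bed's centre, x from the bed towards the column, 125 mm behind, z up. Base 235 x 140 mm, four bolted lugs to 92 mm either side; a dark stop strip 30 mm high runs across the back of the bed, its front face 38 mm behind the bed's centre. Column and arm hub reach up to 184 mm.
- bed_centre (a point): centre of the steel bed's top, 20 mm above the bench; same axes as the press.
- press_arm (a joint): swing of the press arm about the upright column: 0 = over the bed, against its stop; it starts at about 1.05 to 1.4 rad, swung out to the right (anticlockwise from above), and stays where it is left. Pushed at its head it takes about 1 N. Everything below (knob, foot, dial) is carried round by it.
- press_head (a point): on the knob's axis, halfway up the arm's head: the head is a boss 52 mm across, 130 to 167 mm above the bench, 125 mm from the column's axis. The beam from head to column is 30 mm wide, 141 to 163 mm above the bench. x points from the head to the column, y (left seen from the head's front) points where the head moves when it swings home.
- column_axis (a point): on the column's axis, 152 mm above the bench: the point about which the arm swings.
- knob_grip (a point): on the axis of the black fluted knob on top of the head, 14 mm above the knob's lower edge: the height to grip at. The knob is 45 to 48 mm across and 24 mm high, upright axis, top 198 mm above the bench; it stays at this height and can be gripped across at any yaw.
- press_knob (a joint): angle of the knob, rad, growing clockwise seen from above; 3.6 mm of foot travel downward per rad, held by friction (about 0.11 N m). It starts at 0.1 to 1.0; range 0 to 8.
- foot_face (a point): centre of the underside of the round steel foot (36 mm across) that hangs on a coil spring below the head. At the start it stands 4 to 7.3 mm higher than the top of the pine board will be once laid on the cork (69 mm above the bench). Once it meets the work, the spring gives way (2.5 N to start, then 2.5 N per mm) instead of the foot going lower.
- load_hand (a joint): black hand of the white load dial, 72 mm across, in front of the head, facing away from the column and tilted up: rad clockwise seen from its face, 0 with the spring at rest, 0.30 rad per mm of spring travel, 3.0 at most. While the foot rests on the work the hand moves 1.08 rad per rad of the knob.
- set_hand (a joint): red set hand of the same dial, same zero and sense: where the black hand must come; 0.9 to 1.8 rad. It stays where it is.
- load_tip (a point): tip of the black hand, 26 mm from the dial's centre; z of this frame points along the hand, away from the dial's centre.
- mark_tip (a point): tip of the red set hand, 26 mm from the dial's centre (at the red diamond); z points along the hand outward, -y the clockwise way.

How it is judged:
By the outcome, as a careful person would: the job done as asked, in the order asked, and still so for the second after the job is handed in, with the robot touching nothing.
It also fails if it takes over 69 s, if anything falls off the work surface, if the arm or the gripper's body presses on something with over 40 N, if the wrist force passes 120 N, or if a joint passes its speed limit or range.

ROBOT

A 6-joint arm with a two-finger parallel gripper is mounted at the origin on a cart in front of the work surface, level with it; the furniture and walls round the work are solid. World frame = base frame: x ahead of the robot, y to its left, z up, the work surface at z = 0. Lengths are in m, angles in rad, forces in N, time in s.
With the tool pointing down it reaches from about 0.375 to 0.975 m from the base axis. Payload 3.8 kg.
Tool frame: the origin (TCP) lies at the very end of the fingers, on their centre line; the grasp point (between the pads) lies bot.hold_point_z behind it (bot.hold_point_z is the distance from the TCP to the grasp point, in m); z points along the fingers, y is the line along which they close (so a half turn about z gives the same grasp; the last joint's range is limited). The gripper opens to 85 mm and grips with 20 to 120 N. Pads are 22 mm wide; open, the fingers measure 114 mm over their backs; the gripper's body (76 mm by 85 mm) begins 54 mm behind the grasp point. The pads swing forward as they close: fully open they stand 13 mm farther back than shut.
Start: joints at [-1.263, 0.264, 1.604, -0, 1.274, -0.037], TCP at [0.228, -0.635, 0.231] pointing down, gripper open.
Joint ranges: [-2.63, 2.63], [-0.94, 2.18], [0.31, 2.57], [-1.31, 4.45], [0, 2.66], [-2.55, 2.55]. Speed limits (rad/s): [2.57, 2.57, 3.14, 3.14, 3.14, 3.14].

INTERFACE

Orientations are given as a rotation vector (axis times angle).
In Python, from workcell import bot, eyes, job, status gives the robot as it stands (bot), with the cameras (eyes), the job (job) and the readings (status).
- The arm moves only by the tool jog_arm, called after "Request:" as name([rows], argument=value, ...), one row to a line, values as JSON. Schema: {"type":"object","properties":{"ticks":{"type":"array","items":{"type":"array","items":{"type":"array","items":{"type":"number"},"minItems":4,"maxItems":4},"minItems":1,"maxItems":5},"minItems":1,"maxItems":1},"aperture":{"type":"number"},"force":{"type":"number"},"only":{"type":"string"},"quiet":{"type":"boolean"},"lines":{"type":"string"}},"required":["ticks"],"additionalProperties":false}. ticks is a list that holds a single list of rows (three levels of brackets), with 1 to 5 rows, each of 4 numbers: dx, dy, dz in m, then a turn about the tool's z in rad; each row shifts and turns the commanded pose from where the row before left it, along the tool's axes as they then stand; what a row does not reach is not made up. A row lasts 1/8 s, in which the tool goes at most 0.0625 m and 0.188 rad, less where a joint would pass 70% of its speed; a pose out of reach is approached as far as the arm can. aperture is the opening from 0.0 (shut) to 1.0 (fully open), set as the call begins (left out keeps the last). The fingers move at their own pace and stop on an object; force is the grip in N (left out, the last holds). Time passes only in rows, so rows that do not move let the fingers close. The tool returns the time, the measured TCP pose, the force, the opening and the grip force at its end. only (a regular expression) keeps the lines of the reply that match it, lines (a string "A,B") keeps lines A to B, and quiet returns only ok. Input that does not fit is refused with a message, and nothing moves.
- status.read_state(): the state, without advancing time (a new reading comes with each control period).
- eyes.read_camera(name): name is "side" or "top"; returns the picture (384x512x3 uint8, red, green, blue); there is no depth.
- eyes.camera_info(name): a dict with "intrinsics" (3x3 intrinsics, pixels), "extrinsics" (4x4, takes a point from camera to world coordinates). Camera axes: x right, y down, z forward; pixel columns grow to the right and rows downward; lengths in m; the calibration is good to about 2 mm. A picture is of the moment at which its call begins. camera_info takes no time and is no camera call.
- job.finish_job(): hands the job in; it is judged then, once.
The state is a dict: "time": time; "q": joint angles; "joint_vel": joint speeds; "joint_torque": joint torques, N m; "tool_pos": TCP position; "tcp_rot": TCP orientation; "wrist_force": force on the tool from outside, world axes, zero at the start; "torque": the same for the moment, N m; "width": opening from 0.0 (shut) to 1.0 (fully open); "grip_force": force on a finger pad.
Only numpy, scipy, OpenCV 4.12 (cv2) and the standard library are available. Lean on these libraries where they do the work, as an engineer would, in place of code of your own. Each camera call takes 0.05 s, during which the arm holds its last target. There are 200 camera calls.

## Working session

There is one attempt and no reset: what is moved stays moved. The work goes in short steps, Python scripts to look and compute and a tool call to move; the robot and the scene stay as the last step left them, time stands still between calls to the robot, and variables do not carry over. Pictures are saved under pics/ and viewed, at most 10 in all, crops included, and the job is handed in when it is done.

```bash
ls; mkdir -p pics
```

Run:
```python
from workcell import bot, eyes, job, status
import cv2,numpy as np
print(bot.hold_point_z)
for n in("side","top"):
    im=eyes.read_camera(n); cv2.imwrite(f"pics/{n}0.png",im[:,:,::-1])
    c=eyes.camera_info(n); print(n,np.round(c["intrinsics"],1).tolist(),np.round(c["extrinsics"],3).tolist())
s=status.read_state(); print(s["time"],s["tool_pos"],s["tcp_rot"],s["width"])
```

```text
pics
workcell.py
0.0187
side [[375.2, 0.0, 253.7], [0.0, 375.2, 193.4], [0.0, 0.0, 1.0]] [[0.998, 0.004, -0.058, 0.594], [0.054, -0.445, 0.894, -0.524], [-0.022, -0.895, -0.445, 0.504], [0.0, 0.0, 0.0, 1.0]]
top [[426.1, 0.0, 256.7], [0.0, 426.1, 182.5], [0.0, 0.0, 1.0]] [[0.012, -0.994, 0.111, 0.475], [-1.0, -0.011, 0.009, 0.247], [-0.008, -0.111, -0.994, 0.992], [0.0, 0.0, 0.0, 1.0]]
0.1 [ 0.2279352  -0.63463232  0.23005493] [-3.09297683e+00 -5.38590805e-01  4.68350003e-04] 0.9986310619352797
```

View pics/top0.png

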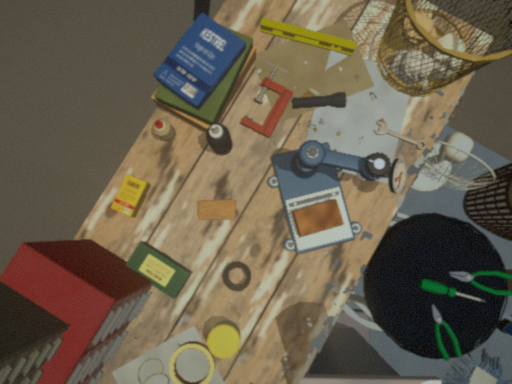

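View pics/side0.png

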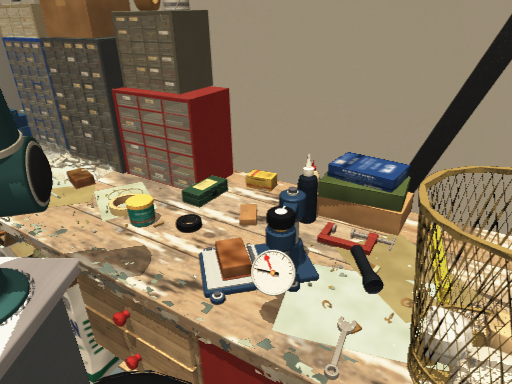

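Top view: pine board about (216,210), cork block (318,217), column (312,155), head and knob (377,166), bottle (218,138). Next I'll measure these.

Create h.py:
```python
from workcell import bot, eyes, job, status
import cv2,numpy as np
from scipy.spatial.transform import Rotation as R
def ray(n,u,v,z):
    c=eyes.camera_info(n);K=np.array(c["intrinsics"]);T=np.array(c["extrinsics"])
    d=T[:3,:3]@np.linalg.inv(K)@[u,v,1];o=T[:3,3]
    return o+d*(z-o[2])/d[2]
def proj(n,P):
    c=eyes.camera_info(n);K=np.array(c["intrinsics"]);T=np.array(c["extrinsics"])
    p=(np.atleast_2d(P)-T[:3,3])@T[:3,:3]@K.T
    return p[:,:2]/p[:,2:]
def rect(mask,off,n,z):
    cs,_=cv2.findContours(mask,cv2.RETR_EXTERNAL,cv2.CHAIN_APPROX_NONE);c=max(cs,key=cv2.contourArea)
    pts=np.array([ray(n,u+off[0],v+off[1],z)[:2] for u,v in c[:,0]],np.float32)
    r=cv2.minAreaRect(pts*1000); return r,cv2.contourArea(c)
```

Run:
```python
from h import *
im=cv2.imread("pics/top0.png")
hsv=cv2.cvtColor(im,cv2.COLOR_BGR2HSV)
for p in [(216,210),(205,205),(230,215),(190,210),(216,190),(216,225),(240,200),(318,217),(300,210),(335,225)]: print(p,hsv[p[1],p[0]])
c=cv2.resize(im[120:260,190:420],None,fx=3.4,fy=3.4,interpolation=cv2.INTER_CUBIC); cv2.imwrite("pics/crop0.png",c)
for nm,p,z in [("pine",(216,210),.019),("block",(318,217),.05),("col",(312,155),.184),("knob",(377,166),.198),("bottle",(218,138),.1)]: print(nm,ray("top",*p,z).round(3))
```

```text
(216, 210) [ 17 137 155]
(205, 205) [ 17 147 160]
(230, 215) [ 16 131 160]
(190, 210) [ 19  85 165]
(216, 190) [ 18  92 108]
(216, 225) [ 17  86 140]
(240, 200) [ 18  84 158]
(318, 217) [ 14 145 130]
(300, 210) [ 15 150 139]
(335, 225) [ 15 147 128]
pine [0.52  0.349 0.019]
block [0.506 0.12  0.05 ]
col [0.62  0.149 0.184]
knob [0.598 0.029 0.198]
bottle [0.67  0.339 0.1  ]
```

View pics/crop0.png

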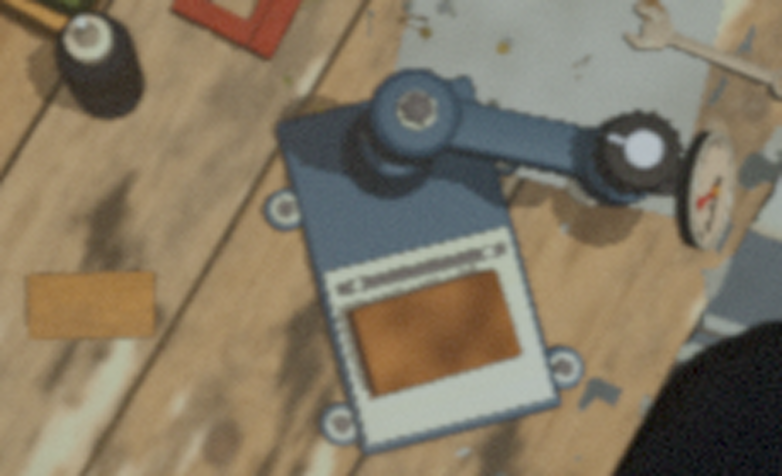

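The crop shows the pine nearly axis-aligned, with crop corners (27,270)–(155,338). The cork top runs from about (350,310) to (520,355), column hub (415,105), knob (640,150).

Run:
```python
from h import *
from scipy.optimize import minimize
im=cv2.imread("pics/top0.png")
big=cv2.resize(im,None,fx=4,fy=4,interpolation=cv2.INTER_CUBIC);hsv=cv2.cvtColor(big,cv2.COLOR_BGR2HSV)
S=cv2.GaussianBlur(hsv[:,:,1],(0,0),3)
for nm,(x0,x1,y0,y1),z,lo in [("pine",(192,242,192,230),.019,115),("block",(285,350,195,245),.05,100)]:
    m=np.zeros(S.shape,np.uint8); sl=np.s_[y0*4:y1*4,x0*4:x1*4]; m[sl]=(S[sl]>lo)*255
    m=cv2.morphologyEx(m,cv2.MORPH_OPEN,np.ones((9,9)))
    cs,_=cv2.findContours(m,cv2.RETR_EXTERNAL,cv2.CHAIN_APPROX_NONE);c=max(cs,key=cv2.contourArea)[:,0]
    px=(c+.5)/4-.5
    pts=np.array([ray("top",*p,z)[:2] for p in px],np.float32)*1000
    r=cv2.minAreaRect(pts);print(nm,r)
# block/ pine: silhouettes fit of full box against mask by IoU
    dims=(.044,.085,.019,0) if nm=="pine" else (.062,.104,.03,.02)
    M=np.zeros(S.shape,np.uint8);cv2.drawContours(M,[c.reshape(-1,1,2)],-1,255,-1)
    def sil(p):
        a=p[2];Q=np.array([[sx*dims[0]/2,sy*dims[1]/2,dims[3]+k*dims[2]] for sx in(-1,1) for sy in(-1,1) for k in(0,1)])
        Q[:,:2]=Q[:,:2]@np.array([[np.cos(a),np.sin(a)],[-np.sin(a),np.cos(a)]])+p[:2]
        q=(proj("top",Q)+.5)*4-.5; I=np.zeros_like(M);cv2.fillConvexPoly(I,cv2.convexHull(np.round(q*16).astype(np.int32)),255,shift=4);return I
    f=lambda p:np.count_nonzero(sil(p)^M)
    x0=[r[0][0]/1000,r[0][1]/1000,0 if nm=="pine" else .25]
    s=minimize(f,x0,method="Nelder-Mead",options=dict(initial_simplex=np.array(x0)+np.array([[0,0,0],[.006,0,0],[0,.006,0],[0,0,.15]]),xatol=1e-4,fatol=1))
    print(s.x,s.fun,M.astype(bool).sum())
    cv2.drawContours(big,cv2.findContours(sil(s.x),0,1)[0],-1,(0,255,0),1);cv2.drawContours(big,[c.reshape(-1,1,2)],-1,(255,0,255),1)
cv2.imwrite("pics/fit.png",cv2.resize(big[185*4:250*4,190*4:360*4],(800,306)))
for nm,u,v,z in [("col",312.1,150.9,.184),("knob",378.2,164.1,.198)]: print(nm,ray("top",u,v,z).round(4))
# lugs/base: bed direction
for u,v in [(190+285/3.4,120+210/3.4),(190+340/3.4,120+425/3.4),(190+565/3.4,120+367/3.4)]:print("lug",ray("top",u,v,.01).round(4))
```

```text
pine ((522.356689453125, 347.5777587890625), (44.647403717041016, 85.79151153564453), 3.220780372619629)
[0.52273838 0.34849718 0.05750826] 670.0 11307
block ((505.3407897949219, 121.98402404785156), (57.1086311340332, 99.29975128173828), 16.661218643188477)
[0.50781385 0.12085372 0.29720131] 3570.0 18482
col [0.6284 0.1492 0.184 ]
knob [0.6018 0.0267 0.198 ]
lug [0.5877 0.2169 0.01  ]
lug [0.4429 0.1789 0.01  ]
lug [0.4834 0.0277 0.01  ]
```

View pics/fit.png

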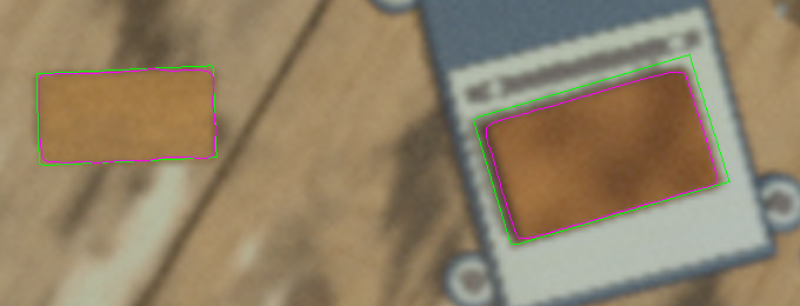

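Add to h.py:
```python
def goto(p,ydir=None,s=None):
    """delta in tool axes to bring TCP to p and tool y to world yaw ydir (mod pi)"""
    s=s or status.read_state();M=R.from_rotvec(s["tcp_rot"]).as_matrix()
    d=M.T@(np.array(p)-s["tool_pos"]); y=M[:,1];yaw=np.arctan2(y[1],y[0])
    print("t",round(s["time"],2),"pos",s["tool_pos"].round(4),"yyaw",round(yaw,4),"q6",round(s["q"][5],3),"z",M[:,2].round(3),"w",round(s["width"],3))
    out=d.round(4)
    if ydir is not None:
        dy=(ydir-yaw+np.pi/2)%np.pi-np.pi/2; print("turn",round(-dy,4))
    print("delta",out)
```

Run:
```python
from h import *
from scipy.optimize import minimize
im=cv2.imread("pics/top0.png")
big=cv2.resize(im,None,fx=4,fy=4,interpolation=cv2.INTER_CUBIC).astype(int)
d=(big[:,:,2]-big[:,:,0]) # r-b : cork high, bed low
x0,x1,y0,y1=[4*k for k in(285,352,192,246)]
sub=d[y0:y1,x0:x1];t,_=cv2.threshold(np.clip(sub,0,255).astype(np.uint8),0,255,cv2.THRESH_OTSU);print("otsu",t)
M=np.zeros(d.shape,np.uint8);M[y0:y1,x0:x1]=(sub>t)*255
c=max(cv2.findContours(M,0,1)[0],key=cv2.contourArea);M[:]=0;cv2.drawContours(M,[c],-1,255,-1)
def sil(p,h0):
    a=p[2];L,W=p[3],p[4];Q=np.array([[sx*W/2,sy*L/2,z] for sx in(-1,1) for sy in(-1,1) for z in(h0,.05)])
    Q[:,:2]=Q[:,:2]@np.array([[np.cos(a),np.sin(a)],[-np.sin(a),np.cos(a)]])+p[:2]
    q=(proj("top",Q)+.5)*4-.5; I=np.zeros_like(M);cv2.fillConvexPoly(I,cv2.convexHull(np.round(q*16).astype(np.int32)),255,shift=4);return I
for h0 in(.02,.0499):
    f=lambda p:np.count_nonzero(sil(p,h0)^M)
    p0=np.array([.506,.121,.28,.1,.06])
    s=minimize(f,p0,method="Nelder-Mead",options=dict(initial_simplex=p0+np.vstack([np.zeros(5),np.diag([.005,.005,.1,.005,.005])]),xatol=1e-4,fatol=1))
    print(h0,s.x.round(4),s.fun,np.count_nonzero(M))
goto([.5227,.3485,.15],.0575)
```

```text
otsu 40.0
0.02 [0.5058 0.1201 0.2905 0.0963 0.0575] 235.0 19063
0.0499 [0.5055 0.1212 0.2909 0.0989 0.0576] 243.0 19063
t 0.1 pos [ 0.2279 -0.6346  0.2301] yyaw -1.226 q6 -0.037 z [-0.001  0.002 -1.   ] w 0.999
turn -1.2835
delta [ 0.6097 -0.8255  0.0818]
```

Request:
jog_arm([
  [[0.03, -0.041, 0, 0], [0.03, -0.041, 0, 0], [0.03, -0.041, 0, 0], [0.03, -0.041, 0, 0], [0.03, -0.041, 0, 0]],
], aperture=1.0)

```text
time: 0.72
tool_pos: [0.3001, -0.3897, 0.2308]
tcp_rot: [-3.094, -0.538, 0.0]
wrist_force: [0.5, 0.3, 0.7]
width: 0.992
grip_force: 0.0
```

Request:
jog_arm([
  [[0.03, -0.041, 0, 0], [0.03, -0.041, 0, 0], [0.03, -0.041, 0, 0], [0.03, -0.041, 0, 0], [0.03, -0.041, 0, 0]],
])

```text
time: 1.35
tool_pos: [0.3718, -0.1463, 0.231]
tcp_rot: [-3.095, -0.538, -0.0]
wrist_force: [1.2, -0.4, -0.4]
width: 1.002
grip_force: 0.0
```

Request:
jog_arm([
  [[0.03, -0.041, 0, 0], [0.03, -0.041, 0, 0], [0.03, -0.041, 0, 0], [0.03, -0.041, 0, 0], [0.03, -0.041, 0, 0]],
])

```text
time: 1.98
tool_pos: [0.4437, 0.0974, 0.231]
tcp_rot: [3.095, 0.54, -0.0]
wrist_force: [0.6, -1.2, 0.5]
width: 1.002
grip_force: 0.0
```

Request:
jog_arm([
  [[0.03, -0.041, 0, 0], [0.03, -0.041, 0, 0], [0.03, -0.041, 0, 0], [0.03, -0.041, 0, 0], [0.03, -0.041, 0, 0]],
])

```text
time: 2.6
tool_pos: [0.5156, 0.3408, 0.2307]
tcp_rot: [3.094, 0.539, -0.001]
wrist_force: [0.3, -0.0, 0.1]
width: 0.998
grip_force: 0.0
```

Request:
jog_arm([
  [[0, 0, 0, -0.18], [0, 0, 0, -0.18], [0, 0, 0, -0.18], [0, 0, 0, -0.18], [0, 0, 0, -0.18]],
])

```text
time: 3.22
tool_pos: [0.5153, 0.3391, 0.2305]
tcp_rot: [-2.547, -1.839, 0.002]
wrist_force: [-1.5, 0.5, 0.1]
width: 0.998
grip_force: 0.0
```

Request:
jog_arm([
  [[0, 0, 0, -0.18], [0, 0, 0, -0.18], [0, 0, 0, 0]],
])

```text
time: 3.6
tool_pos: [0.5154, 0.3391, 0.2307]
tcp_rot: [-2.185, -2.257, 0.002]
wrist_force: [0.9, 0.1, -0.3]
width: 1.0
grip_force: 0.0
```

```bash
python3 -c "
from h import *
goto([.5227,.3485,.06],.0575)"
```

```text
t 3.6 pos [0.5154 0.3391 0.2307] yyaw 0.0321 q6 0.51 z [-0.001 -0.001 -1.   ] w 1.0
turn -0.0254
delta [0.0093 0.0078 0.1707]
```

Request:
jog_arm([
  [[0.0093, 0.0078, 0.05, -0.0254], [0, 0, 0.05, 0], [0, 0, 0.05, 0], [0, 0, 0.03, 0], [0, 0, 0, 0]],
])

```text
time: 4.22
tool_pos: [0.5203, 0.3471, 0.0476]
tcp_rot: [-2.156, -2.282, 0.012]
wrist_force: [-0.0, 0.1, 0.2]
width: 0.995
grip_force: 0.0
```

```bash
python3 -c "
from h import *
goto([.5227,.3485,.003],.0575)
s=status.read_state();print(s['wrist_force'])"
```

```text
t 4.22 pos [0.5203 0.3471 0.0476] yyaw 0.0566 q6 0.492 z [-0.007 -0.004 -1.   ] w 0.995
turn -0.0009
delta [0.0014 0.0028 0.0446]
[-0.00909264  0.13178292  0.24194091]
```

Request:
jog_arm([
  [[0, 0, 0.025, 0], [0, 0, 0.017, 0], [0, 0, 0, 0], [0, 0, 0, 0]],
])

```text
time: 4.72
tool_pos: [0.5239, 0.3493, 0.0104]
tcp_rot: [2.155, 2.286, 0.002]
wrist_force: [-0.5, 0.5, 0.2]
width: 0.998
grip_force: 0.0
```

Request:
jog_arm([
  [[0, 0, 0, 0], [0, 0, 0, 0], [0, 0, 0, 0], [0, 0, 0, 0], [0, 0, 0, 0]],
], aperture=0.3, force=40)

```text
time: 5.35
tool_pos: [0.5238, 0.3493, 0.0102]
tcp_rot: [2.154, 2.286, 0.002]
wrist_force: [0.8, -0.1, 5.0]
width: 0.498
grip_force: 41.4
```

```bash
python3 -c "
from h import *
goto([.5227,.3485,.003],.0575)"
```

```text
t 5.35 pos [0.5238 0.3493 0.0102] yyaw 0.0593 q6 0.489 z [ 0.001  0.001 -1.   ] w 0.498
turn 0.0018
delta [-0.0007 -0.0012  0.0072]
```

Request:
jog_arm([
  [[0, 0, 0, 0], [0, 0, 0, 0], [0, 0, 0.004, 0], [0, 0, 0.004, 0], [0, 0, 0, 0]],
], aperture=0.75)

```text
time: 5.98
tool_pos: [0.5225, 0.3485, 0.0004]
tcp_rot: [-2.154, -2.286, 0.002]
wrist_force: [-0.7, -0.1, 0.8]
width: 0.752
grip_force: 0.0
```

Request:
jog_arm([
  [[0, 0, 0, 0], [0, 0, 0, 0], [0, 0, 0, 0], [0, 0, 0, 0]],
], aperture=0.3, force=45)

```text
time: 6.48
tool_pos: [0.5233, 0.3489, 0.0015]
tcp_rot: [2.154, 2.286, 0.001]
wrist_force: [0.2, -0.2, 0.7]
width: 0.504
grip_force: 48.2
```

```bash
python3 -c "
from h import *
goto([.5227,.3485,.003],.0575)"
```

```text
t 6.47 pos [0.5233 0.3489 0.0015] yyaw 0.0594 q6 0.489 z [ 0.  0. -1.] w 0.504
turn 0.0019
delta [-0.0004 -0.0006 -0.0015]
```

Request:
jog_arm([
  [[0, 0, -0.03, 0], [0, 0, -0.04, 0], [0, 0, -0.03, 0], [0, 0, 0, 0], [0, 0, 0, 0]],
])

```text
time: 7.1
tool_pos: [0.5224, 0.3484, 0.1002]
tcp_rot: [-2.154, -2.286, 0.002]
wrist_force: [0.4, -0.1, -1.3]
width: 0.498
grip_force: 48.2
```

```bash
python3 -c "
from h import *
goto([.5056,.1207,.1],.2907)"
```

```text
t 7.1 pos [0.5224 0.3484 0.1002] yyaw 0.0594 q6 0.489 z [-0.001 -0.001 -1.   ] w 0.498
turn -0.2313
delta [-0.2263 -0.0303  0.0004]
```

Request:
jog_arm([
  [[-0.046, -0.006, 0, 0], [-0.045, -0.006, 0, 0], [-0.045, -0.006, 0, 0], [-0.045, -0.006, 0, 0], [-0.045, -0.006, 0, 0]],
])

```text
time: 7.72
tool_pos: [0.5046, 0.1197, 0.099]
tcp_rot: [-2.153, -2.285, 0.005]
wrist_force: [0.6, -0.3, -0.4]
width: 0.505
grip_force: 48.2
```

Request:
jog_arm([
  [[0, 0, 0, -0.116], [0, 0, 0, -0.115], [0, 0, 0, 0], [0, 0, 0, 0]],
])

```text
time: 8.22
tool_pos: [0.5057, 0.1214, 0.1001]
tcp_rot: [-1.878, -2.517, 0.003]
wrist_force: [-0.0, -0.6, -0.2]
width: 0.501
grip_force: 48.1
```

Run:
```python
from h import *
goto([.5056,.1207,.1],.2907)
for n,(a,b,c,d) in dict(top=(130,280,240,420),side=(200,330,180,340)).items():
    im=eyes.read_camera(n)[:,:,::-1]; cv2.imwrite(f"pics/{n}1.png",im)
a=cv2.imread("pics/top1.png")[140:270,250:410];b=cv2.imread("pics/side1.png")[200:330,180:340]
cv2.imwrite("pics/c1.png",cv2.resize(np.hstack([a,b]),(800,325),interpolation=cv2.INTER_CUBIC))
```

```text
t 8.22 pos [0.5057 0.1214 0.1001] yyaw 0.2887 q6 -0.101 z [-0.002 -0.    -1.   ] w 0.501
turn -0.002
delta [-0.0006 -0.0003  0.0001]
```

View pics/c1.png

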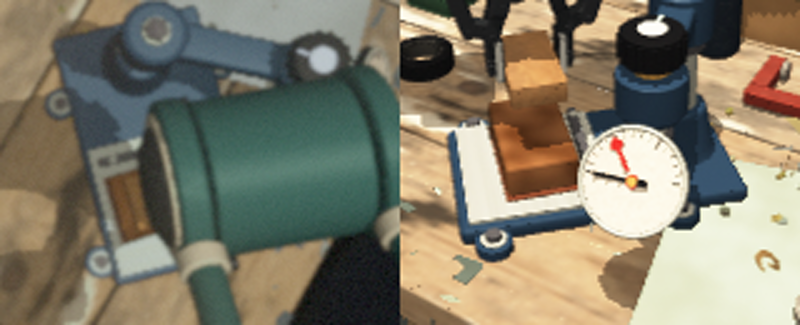

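The board is held level over the cork. The dial's black hand points left (595,173) and the red one up-left (617,148). Lowering now.

Request:
jog_arm([
  [[0, 0, 0.02, -0.002], [0, 0, 0.018, 0], [0, 0, 0.005, 0], [0, 0, 0.003, 0], [0, 0, 0, 0]],
])

```text
time: 8.95
tool_pos: [0.5069, 0.1215, 0.0555]
tcp_rot: [1.874, 2.521, 0.0]
wrist_force: [0.6, 0.7, 0.3]
width: 0.505
grip_force: 48.2
```

Request:
jog_arm([
  [[0, 0, 0, 0], [0, 0, 0.002, 0], [0, 0, 0, 0]],
])

```text
time: 9.32
tool_pos: [0.5066, 0.1214, 0.0533]
tcp_rot: [1.874, 2.521, 0.0]
wrist_force: [0.2, 0.8, -0.2]
width: 0.501
grip_force: 48.2
```

```bash
python3 -c "
from h import *
goto([.5056,.1207,.0515],.2907)"
```

```text
t 9.32 pos [0.5066 0.1214 0.0533] yyaw 0.2924 q6 -0.105 z [ 0.  0. -1.] w 0.501
turn 0.0017
delta [-0.0004 -0.0012  0.0018]
```

Request:
jog_arm([
  [[-0.0004, -0.001, 0.001, 0], [0, 0, 0.001, 0], [0, 0, 0, 0]],
])

```text
time: 9.7
tool_pos: [0.5057, 0.1207, 0.0519]
tcp_rot: [-1.874, -2.521, 0.001]
wrist_force: [-2.9, -0.3, 6.2]
width: 0.502
grip_force: 48.8
```

```bash
python3 -c "
from h import *
goto([.5056,.1207,.0515],.2907)"
```

```text
t 9.7 pos [0.5057 0.1207 0.0519] yyaw 0.2924 q6 -0.106 z [-0. -0. -1.] w 0.502
turn 0.0017
delta [ 0.0001 -0.0001  0.0004]
```

Request:
jog_arm([
  [[0, 0, 0, 0], [0, 0, 0, 0], [0, 0, 0, 0]],
], aperture=0.8)

```text
time: 10.07
tool_pos: [0.5057, 0.1208, 0.0511]
tcp_rot: [-1.874, -2.521, 0.0]
wrist_force: [-0.6, -0.7, 0.6]
width: 0.802
grip_force: 0.0
```

Request:
jog_arm([
  [[0, 0, -0.03, 0], [0, 0, -0.06, 0], [0, 0, -0.06, 0], [0, 0, -0.045, 0], [0, 0, 0, 0]],
])

```text
time: 10.7
tool_pos: [0.5089, 0.1214, 0.2517]
tcp_rot: [1.87, 2.516, 0.012]
wrist_force: [-0.4, 0.1, -0.2]
width: 0.802
grip_force: 0.0
```

Create arc.py:
```python
from h import *
col=np.array([.6284,.1492]);r=.078
def P(th,s,home=3.40):
    f=home+th;u=np.array([np.cos(f),np.sin(f)]);t=np.array([-u[1],u[0]]);return col+r*u+s*t
```

```bash
python3 -c "
from arc import *
print(P(1.097,.06));goto([*P(1.097,.06),.24],.29)"
```

```text
[0.67034286 0.06017867]
t 10.7 pos [0.5089 0.1214 0.2517] yyaw 0.2924 q6 -0.106 z [ 0.01   0.002 -1.   ] w 0.802
turn 0.0024
delta [-0.1051  0.1369  0.0132]
```

Request:
jog_arm([
  [[-0.026, 0.034, 0, 0], [-0.026, 0.034, 0, 0], [-0.026, 0.034, 0, 0], [-0.026, 0.034, 0, 0], [0, 0, 0, 0]],
], aperture=0.0)

```text
time: 11.32
tool_pos: [0.6671, 0.059, 0.2431]
tcp_rot: [-1.875, -2.518, 0.004]
wrist_force: [-0.5, 0.2, 0.4]
width: 0.001
grip_force: 0.0
```

Run:
```python
from arc import *
goto([*P(1.097,.06),.148],.29)
for n in("top","side"): cv2.imwrite(f"pics/{n}2.png",eyes.read_camera(n)[:,:,::-1])
a=cv2.imread("pics/top2.png")[140:270,250:410];b=cv2.imread("pics/side2.png")[200:330,180:340]
cv2.imwrite("pics/c2.png",cv2.resize(np.hstack([a,b]),(800,325),interpolation=cv2.INTER_CUBIC))
```

```text
t 11.32 pos [0.6671 0.059  0.2431] yyaw 0.2906 q6 -0.239 z [-0.003 -0.001 -1.   ] w 0.001
turn 0.0006
delta [0.0002 0.0037 0.0951]
```

View pics/c2.png

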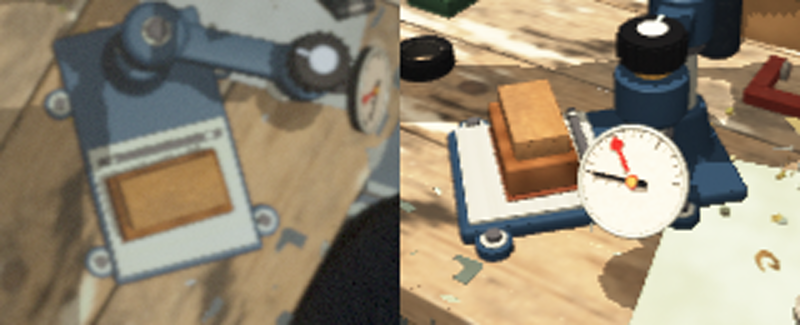

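Board lies flat on the cork, apparently centred. Let me check numerically against the first fit.

Run:
```python
from h import *
from scipy.optimize import minimize
im=cv2.imread("pics/top2.png")
big=cv2.resize(im,None,fx=4,fy=4,interpolation=cv2.INTER_CUBIC).astype(int)
x0,x1,y0,y1=[4*k for k in(285,352,192,246)]
def fit(M,h0,h1,p0):
    def sil(p):
        a=p[2];Q=np.array([[sx*p[4]/2,sy*p[3]/2,z] for sx in(-1,1) for sy in(-1,1) for z in(h0,h1)])
        Q[:,:2]=Q[:,:2]@np.array([[np.cos(a),np.sin(a)],[-np.sin(a),np.cos(a)]])+p[:2]
        q=(proj("top",Q)+.5)*4-.5;I=np.zeros_like(M);cv2.fillConvexPoly(I,cv2.convexHull(np.round(q*16).astype(np.int32)),255,shift=4);return I
    p0=np.array(p0);s=minimize(lambda p:np.count_nonzero(sil(p)^M),p0,method="Nelder-Mead",options=dict(initial_simplex=p0+np.vstack([np.zeros(5),np.diag([.005,.005,.1,.005,.005])]),xatol=1e-4,fatol=1))
    print(s.x.round(4),s.fun,np.count_nonzero(M))
def biggest(m):
    M=np.zeros(big.shape[:2],np.uint8);M[y0:y1,x0:x1]=m*255;M=cv2.morphologyEx(M,cv2.MORPH_OPEN,np.ones((7,7)))
    c=max(cv2.findContours(M,0,1)[0],key=cv2.contourArea);M[:]=0;cv2.drawContours(M,[c],-1,255,-1);return M
d=(big[:,:,2]-big[:,:,0])[y0:y1,x0:x1]
A=biggest(d>40);fit(A,.02,.05,[.506,.121,.29,.1,.06])
V=big[:,:,1][y0:y1,x0:x1]   # green: pine brighter than cork
ins=A[y0:y1,x0:x1]>0
t,_=cv2.threshold(V[ins].astype(np.uint8).reshape(-1,1),0,255,cv2.THRESH_OTSU);print("t",t)
fit(biggest(ins&(V>t)),.0689,.069,[.506,.121,.29,.085,.044])
```

```text
[0.5058 0.1201 0.2921 0.0965 0.0578] 247.0 19167
t 112.0
[0.5068 0.1185 0.2944 0.0857 0.0427] 321.0 12731
```

Run:
```python
from h import *
def draw(im,n,c,a,L,W,h0,h1,col,S,o):
    Q=np.array([[sx*W/2,sy*L/2,z] for z in(h0,h1) for sx,sy in((-1,-1),(1,-1),(1,1),(-1,1))])
    Q[:,:2]=Q[:,:2]@np.array([[np.cos(a),np.sin(a)],[-np.sin(a),np.cos(a)]])+c
    q=((proj(n,Q)+.5-o)*S*16).astype(np.int32)
    for k in(0,4): cv2.polylines(im,[q[k:k+4]],True,col,1,shift=4)
out=[]
for n,o,S,sz in(("side",(205,225),8,(60,50)),("top",(288,192),6,(66,66*0+53))):
    im=cv2.imread(f"pics/{n}2.png")[o[1]:o[1]+sz[1],o[0]:o[0]+sz[0]]
    im=cv2.resize(im,None,fx=S,fy=S,interpolation=cv2.INTER_CUBIC)
    draw(im,n,(.5058,.1205),.291,.104,.062,.02,.05,(255,0,0),S,o)
    draw(im,n,(.506,.1195),.292,.085,.044,.05,.069,(0,255,0),S,o)
    out.append(cv2.resize(im,(400,int(400*sz[1]/sz[0]))))
h=max(i.shape[0] for i in out)
cv2.imwrite("pics/ov.png",np.hstack([cv2.copyMakeBorder(i,0,h-i.shape[0],0,0,cv2.BORDER_CONSTANT) for i in out]))
```

```text
(no output)
```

View pics/ov.png

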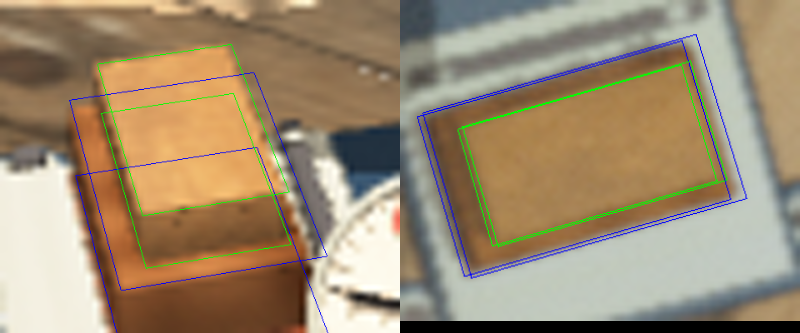

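Run:
```python
from h import *
im=cv2.GaussianBlur(cv2.imread("pics/side2.png"),(0,0),.6).astype(int);d=im[:,:,2]-im[:,:,0]
e=[]
for v in range(238,290,3):
    row=d[v,203:250];t=45
    k=np.argmax(row>t);u=203+k-(row[k]-t)/max(row[k]-row[k-1],1);e.append((round(u,1),v))
print("cork left edge",e)
def cor(c,a,L,W,z):
    Q=np.array([[sx*W/2,sy*L/2,z] for sx,sy in((-1,-1),(1,-1),(1,1),(-1,1))])
    Q[:,:2]=Q[:,:2]@np.array([[np.cos(a),np.sin(a)],[-np.sin(a),np.cos(a)]])+c;return proj("side",Q).round(1).tolist()
for L,W in((.104,.062),(.097,.058)):print(L,"top z.05",cor((.5058,.1205),.291,L,W,.05),"bot",cor((.5058,.1205),.291,L,W,.02)[:2])
print("pine top",cor((.506,.1195),.292,.085,.044,.069))
g=im[:,:,1]
for v in(240,245,250):print(v,g[v,216:254].tolist())
for u in(228,234,240):print(u,g[245:285,u].tolist())
```

```text
cork left edge [(np.float64(193.5), 238), (np.float64(203.1), 241), (np.float64(202.8), 244), (np.float64(202.8), 247), (np.float64(215.6), 250), (np.float64(214.8), 253), (np.float64(215.6), 256), (np.float64(216.5), 259), (np.float64(217.5), 262), (np.float64(218.1), 265), (np.float64(218.7), 268), (np.float64(219.5), 271), (np.float64(220.5), 274), (np.float64(221.1), 277), (np.float64(222.0), 280), (np.float64(276.0), 283), (np.float64(205.0), 286), (np.float64(204.9), 289)]
0.104 top z.05 [[222.6, 268.1], [253.5, 262.9], [242.6, 235.3], [214.9, 239.5]] bot [[223.5, 280.3], [253.9, 275.0]]
0.097 top z.05 [[223.3, 266.8], [252.1, 262.0], [242.0, 236.3], [216.0, 240.2]] bot [[224.2, 279.0], [252.5, 274.1]]
pine top [[225.8, 256.8], [247.8, 253.3], [239.1, 231.1], [219.1, 234.1]]
240 [115, 116, 109, 91, 102, 144, 162, 164, 162, 162, 162, 162, 163, 164, 164, 166, 168, 170, 171, 171, 169, 169, 168, 169, 170, 164, 134, 119, 118, 118, 117, 118, 119, 121, 122, 119, 117, 115]
245 [82, 102, 110, 109, 94, 86, 126, 161, 168, 164, 163, 166, 171, 174, 171, 169, 171, 173, 173, 172, 172, 172, 170, 168, 167, 165, 163, 159, 125, 122, 110, 132, 179, 190, 162, 147, 151, 145]
250 [91, 89, 110, 117, 114, 104, 84, 97, 150, 171, 173, 174, 176, 176, 175, 176, 176, 180, 184, 182, 181, 178, 174, 170, 167, 167, 168, 167, 166, 167, 168, 160, 110, 103, 113, 126, 173, 224]
228 [171, 173, 174, 174, 175, 176, 177, 175, 172, 172, 168, 151, 116, 106, 100, 94, 87, 82, 83, 96, 112, 119, 103, 80, 71, 67, 65, 62, 61, 60, 58, 56, 58, 82, 112, 206, 237, 240, 240, 240]
234 [173, 176, 174, 175, 180, 184, 183, 180, 175, 170, 157, 120, 108, 100, 94, 87, 82, 85, 106, 128, 133, 113, 87, 78, 74, 70, 67, 64, 61, 60, 58, 59, 81, 108, 205, 236, 238, 238, 238, 222]
240 [167, 168, 168, 167, 165, 167, 173, 178, 179, 158, 115, 99, 97, 91, 85, 79, 82, 95, 114, 122, 107, 86, 79, 77, 74, 69, 66, 64, 63, 64, 70, 86, 111, 206, 237, 239, 239, 239, 223, 147]
```

The overlays agree: the board is within about 1–2 mm of the cork's centre and parallel, so I accept it. Next is swinging the arm home.

Request:
jog_arm([
  [[0, 0.0037, 0.04, 0], [0, 0, 0.04, 0], [0, 0, 0.015, 0], [0, 0, 0, 0], [0, 0, 0, 0]],
])

```text
time: 12.05
tool_pos: [0.6706, 0.0617, 0.1534]
tcp_rot: [1.872, 2.52, 0.003]
wrist_force: [0.4, -0.1, 0.4]
width: 0.002
grip_force: 0.0
```

Run:
```python
from arc import *
s=status.read_state();goto([*P(1.097,.06),.148],.29)
M=R.from_rotvec(s["tcp_rot"]).as_matrix();p=s["tool_pos"].copy()
for th,sp in [(1.097,.036),(.95,.034),(.8,.034),(.65,.034),(.5,.033),(.35,.031),(.2,.029),(.1,.027),(.03,.026),(0,.026),(-.03,.026)]:
    q=np.array([*P(th,sp),.148]);print(th,q[:2].round(3),(M.T@(q-p)).round(4));p=q
```

```text
t 12.05 pos [0.6706 0.0617 0.1534] yyaw 0.2927 q6 -0.238 z [ 0.003  0.    -1.   ] w 0.002
turn 0.0027
delta [-0.0014 -0.0007  0.0054]
1.097 [0.647 0.065] [ 0.0103 -0.0216  0.0054]
0.95 [0.633 0.064] [ 0.0031 -0.0141 -0.    ]
0.8 [0.62  0.065] [ 0.004  -0.0121 -0.    ]
0.65 [0.607 0.067] [ 0.0058 -0.0114 -0.    ]
0.5 [0.594 0.072] [ 0.0083 -0.0108 -0.    ]
0.35 [0.582 0.079] [ 0.0108 -0.0096 -0.    ]
0.2 [0.571 0.089] [ 0.0122 -0.0076 -0.    ]
0.1 [0.565 0.097] [ 0.0094 -0.0039 -0.    ]
0.03 [0.561 0.102] [ 0.0064 -0.0021 -0.    ]
0 [0.56  0.104] [ 0.0024 -0.0007 -0.    ]
-0.03 [0.558 0.106] [ 0.0024 -0.0007 -0.    ]
```

Request:
jog_arm([
  [[0.0103, -0.0216, 0.005, 0], [0.003, -0.014, 0, 0], [0.004, -0.012, 0, 0], [0.006, -0.0115, 0, 0], [0.008, -0.011, 0, 0]],
])

```text
time: 12.68
tool_pos: [0.5953, 0.0713, 0.1488]
tcp_rot: [1.872, 2.517, 0.006]
wrist_force: [6.7, 2.8, 2.0]
width: 0.001
grip_force: 2.6
```

Request:
jog_arm([
  [[0.011, -0.0095, 0, 0], [0.012, -0.0075, 0, 0], [0.009, -0.004, 0, 0], [0.004, -0.001, 0, 0], [0, 0, 0, 0]],
])

```text
time: 13.3
tool_pos: [0.5604, 0.0993, 0.1454]
tcp_rot: [-1.872, -2.52, 0.004]
wrist_force: [-0.5, -0.7, 0.8]
width: -0.002
grip_force: 0.0
```

```bash
python3 -c "
from arc import *
goto([*P(0,.026),.148],.29)"
```

```text
t 13.3 pos [0.5604 0.0993 0.1454] yyaw 0.2929 q6 -0.161 z [-0.003 -0.001 -1.   ] w -0.002
turn 0.0029
delta [ 0.0049  0.0007 -0.0026]
```

Request:
jog_arm([
  [[0.003, 0, 0, 0], [0.003, 0, 0, 0], [0, 0, 0, 0]],
])

```text
time: 13.68
tool_pos: [0.5612, 0.1033, 0.1463]
tcp_rot: [1.871, 2.519, -0.003]
wrist_force: [3.7, -6.8, 0.3]
width: -0.001
grip_force: 0.9
```

Request:
jog_arm([
  [[0.003, 0, 0, 0], [0, 0, 0, 0]],
])

```text
time: 13.92
tool_pos: [0.5612, 0.1035, 0.1464]
tcp_rot: [1.868, 2.517, -0.007]
wrist_force: [6.5, -15.1, -1.0]
width: 0.001
grip_force: 6.4
```

Request:
jog_arm([
  [[0.003, 0, 0, 0], [0, 0, 0, 0]],
])

```text
time: 14.18
tool_pos: [0.5612, 0.1036, 0.1465]
tcp_rot: [1.865, 2.514, -0.012]
wrist_force: [9.5, -23.8, -1.8]
width: 0.0
grip_force: 10.0
```

Request:
jog_arm([
  [[-0.025, 0, 0, 0], [-0.015, 0, 0, 0], [0, 0, -0.05, 0], [0, 0, -0.06, 0], [0, 0, 0, 0]],
], aperture=1.0)

```text
time: 14.8
tool_pos: [0.5736, 0.0731, 0.263]
tcp_rot: [1.87, 2.515, 0.013]
wrist_force: [-0.3, -0.1, 0.5]
width: 0.997
grip_force: 0.0
```

Request:
jog_arm([
  [[0, 0, 0, -0.18], [0, 0, 0, -0.18], [0, 0, 0, -0.18], [0, 0, 0, -0.18], [0, 0, 0, -0.18]],
])

```text
time: 15.42
tool_pos: [0.5691, 0.0728, 0.2547]
tcp_rot: [-0.581, -3.085, 0.0]
wrist_force: [0.4, -0.0, 1.3]
width: 1.0
grip_force: 0.0
```

Request:
jog_arm([
  [[0, 0, 0, -0.18], [0, 0, 0, -0.18], [0, 0, 0, -0.18], [0, 0, 0, -0.18], [0, 0, 0, -0.18]],
])

```text
time: 16.05
tool_pos: [0.5691, 0.0729, 0.2547]
tcp_rot: [0.819, -3.03, -0.002]
wrist_force: [-0.1, 0.2, 0.6]
width: 1.001
grip_force: 0.0
```

Request:
jog_arm([
  [[0, 0, 0, -0.18], [0, 0, 0, -0.1], [0, 0, 0, 0]],
])

```text
time: 16.42
tool_pos: [0.5692, 0.0728, 0.2549]
tcp_rot: [1.223, -2.891, -0.002]
wrist_force: [0.5, 1.1, 0.5]
width: 1.003
grip_force: 0.0
```

Run:
```python
from h import *
goto([.5076,.117,.25])
for n in("top","side"): cv2.imwrite(f"pics/{n}3.png",eyes.read_camera(n)[:,:,::-1])
a=cv2.imread("pics/top3.png")[140:270,250:410];b=cv2.imread("pics/side3.png")[180:310,160:320]
cv2.imwrite("pics/c3.png",cv2.resize(np.hstack([a,b]),(800,325),interpolation=cv2.INTER_CUBIC))
```

```text
t 16.43 pos [0.5692 0.0728 0.2549] yyaw 2.3714 q6 -2.288 z [-0.002  0.    -1.   ] w 1.003
delta [0.0112 0.075  0.0051]
```

View pics/c3.png

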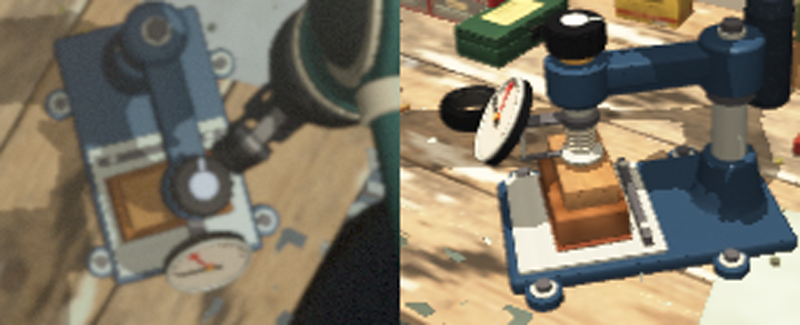

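Arm is home over the work. The knob cap is at crop (203,186), column hub (157,27), dial centre (208,266) with red tip at about (193,256) and black pointing left to (178,272).

Run:
```python
from h import *
k=ray("top",250+203/2.5-.3,140+186/2.5-.3,.198);c=ray("top",250+157/2.5-.3,140+27/2.5-.3,.184)
d=k[:2]-c[:2];print(k.round(4),c.round(4),np.hypot(*d),np.arctan2(-d[1],-d[0]))
hd=c[:2]+d/np.hypot(*d)*.125;print("head est",hd)
goto([*((k[:2]+hd)/2),.25])
```

```text
[0.5069 0.1162 0.198 ] [0.6291 0.1484 0.184 ] 0.12639518744421796 0.2571880370932986
head est [0.50825162 0.11659243]
t 16.52 pos [0.5695 0.0727 0.2554] yyaw 2.3707 q6 -2.287 z [-0.002  0.    -1.   ] w 1.0
delta [0.0118 0.0749 0.0055]
```

Request:
jog_arm([
  [[0.004, 0.025, 0, 0], [0.004, 0.025, 0, 0], [0.0038, 0.025, 0.0055, 0], [0, 0, 0, 0], [0, 0, 0, 0]],
])

```text
time: 17.15
tool_pos: [0.5077, 0.1166, 0.2512]
tcp_rot: [-1.227, 2.891, -0.001]
wrist_force: [0.6, 0.6, 0.0]
width: 1.003
grip_force: 0.0
```

Run:
```python
from h import *
for z in(.14,.15,.16,.17,.18):
    print(z,ray("top",332,232.8,z)[:2].round(4),ray("side",209.2,212.8,z)[:2].round(4), "ctr",ray("top",333.2,246.4,z-.02)[:2].round(4),ray("side",160+98/2.5,180+118/2.5,z-.02)[:2].round(4))
goto([.5076,.1164,.169])
```

```text
0.14 [0.4722 0.1048] [0.462  0.1207] ctr [0.4448 0.0992] [0.4443 0.0985]
0.15 [0.4722 0.1064] [0.4656 0.103 ] ctr [0.4452 0.1009] [0.4482 0.0823]
0.16 [0.4723 0.1081] [0.4693 0.0853] ctr [0.4455 0.1026] [0.4521 0.0661]
0.17 [0.4723 0.1098] [0.4729 0.0676] ctr [0.4459 0.1043] [0.456  0.0499]
0.18 [0.4723 0.1114] [0.4765 0.0499] ctr [0.4462 0.106 ] [0.4599 0.0337]
t 17.15 pos [0.5077 0.1166 0.2512] yyaw 2.3733 q6 -2.195 z [ 0.001 -0.    -1.   ] w 1.003
delta [ 0.0003 -0.      0.0822]
```

Request:
jog_arm([
  [[0, 0, 0.04, 0], [0, 0, 0.03, 0], [0, 0, 0.012, 0], [0, 0, 0, 0], [0, 0, 0, 0]],
])

```text
time: 17.77
tool_pos: [0.5092, 0.1163, 0.1703]
tcp_rot: [-1.224, 2.891, -0.001]
wrist_force: [-0.6, 0.1, 0.1]
width: 0.999
grip_force: 0.0
```

Request:
jog_arm([
  [[0, 0, 0.0005, 0], [0, 0, 0, 0], [0, 0, 0, 0], [0, 0, 0, 0], [0, 0, 0, 0]],
], aperture=0.3, force=30)

```text
time: 18.4
tool_pos: [0.508, 0.1163, 0.1692]
tcp_rot: [-1.226, 2.892, -0.0]
wrist_force: [-3.5, 0.1, 6.7]
width: 0.516
grip_force: 30.6
```

```bash
python3 -c "
from h import *
goto([.5076,.1164,.169])"
```

```text
t 18.4 pos [0.508  0.1163 0.1692] yyaw 2.3725 q6 -2.195 z [ 0.001  0.    -1.   ] w 0.516
delta [0.0003 0.0004 0.0002]
```

Create dial.py:
```python
from h import *
def read(im,seed,rad=32,S=8,dbg=None):
    x,y=int(seed[0]),int(seed[1]);sub=im[y-rad:y+rad,x-rad:x+rad]
    b=cv2.resize(sub,None,fx=S,fy=S,interpolation=cv2.INTER_CUBIC)
    hsv=cv2.cvtColor(b,cv2.COLOR_BGR2HSV)
    w=((hsv[:,:,2]>150)&(hsv[:,:,1]<75)).astype(np.uint8)
    w=cv2.morphologyEx(w,cv2.MORPH_OPEN,np.ones((9,9)))
    cs,_=cv2.findContours(w,0,1)
    c=max(cs,key=lambda k:cv2.contourArea(k)-1e3*max(0,-cv2.pointPolygonTest(cv2.convexHull(k),(rad*S,rad*S),True)))
    (cx,cy),(d1,d2),a=cv2.fitEllipse(cv2.convexHull(c))
    A=np.radians(a);U=np.array([[np.cos(A),np.sin(A)],[-np.sin(A),np.cos(A)]])
    M=U.T@np.diag([200/d1,200/d2])@U          # ellipse -> circle r=100
    M2=np.hstack([M,(150-M@[cx,cy])[:,None]]);f=cv2.warpAffine(b,M2,(300,300))
    pol=cv2.warpPolar(f,(100,720),(150,150),100,cv2.INTER_LINEAR).astype(int)  # rows = angle cw in image
    red=np.clip(pol[:,35:70,2]-pol[:,35:70,1]-60,0,None).sum(1)
    g=pol.max(2)[:,35:65]; dark=np.clip(g.mean()-g,0,None).mean(1)
    th=np.arange(720)*np.pi/360
    def peak(s):
        s=cv2.GaussianBlur(np.tile(s.astype(np.float32),3)[:,None],(1,31),5)[720:1440,0];k=s.argmax();i=np.arange(k-16,k+17);ww=np.clip(s[i%720]-.4*s.max(),0,None)
        return (i*ww).sum()/ww.sum()*np.pi/360
    r=peak(red);k=peak(np.where(red>0.15*red.max(),0,dark))
    print("ell",round(cx/S+x-rad,1),round(cy/S+y-rad,1),"ax",round(d1/S,1),round(d2/S,1),"red",round(r,3),"blk",round(k,3),"red-blk",round((r-k+np.pi)%(2*np.pi)-np.pi,3))
    if dbg is not None: cv2.imwrite(dbg,f)
    return f
```

Run:
```python
from dial import *
a=[]
for n,s in(("side0",(272,271)),("side2",(272,272)),("top3",(333,246)),("side3",(200,229))):
    a.append(read(cv2.imread(f"pics/{n}.png"),s))
cv2.imwrite("pics/d.png",cv2.resize(np.hstack(a),(800,200)))
```

```text
ell 269.8 274.6 ax 50.8 82.3 red 4.782 blk 3.423 red-blk 1.359
ell 270.6 275.5 ax 51.6 81.2 red 4.742 blk 3.472 red-blk 1.27
ell 333.5 246.8 ax 19.2 34.6 red 3.986 blk 2.887 red-blk 1.099
ell 182.1 221.5 ax 46.7 74.8 red 5.867 blk 3.072 red-blk 2.795
```

Request:
jog_arm([
  [[0, 0, 0, 0.18], [0, 0, 0, 0.18], [0, 0, 0, 0.18], [0, 0, 0, 0.18], [0, 0, 0, 0.18]],
])

```text
time: 19.02
tool_pos: [0.5083, 0.1157, 0.1692]
tcp_rot: [0.163, 3.136, -0.002]
wrist_force: [-1.7, -2.6, 5.7]
width: 0.517
grip_force: 30.7
```

Run:
```python
from dial import *
goto([.5076,.1164,.169])
im=eyes.read_camera("top")[:,:,::-1].copy();cv2.imwrite("pics/top4.png",im);f=read(im,(333,246))
im2=eyes.read_camera("side")[:,:,::-1].copy();cv2.imwrite("pics/side4.png",im2);g=read(im2,(200,229))
d=cv2.imread("pics/d.png")
c=np.hstack([cv2.resize(im[190:290,270:400],(390,300)),cv2.resize(f,(205,205))[:200] if 0 else cv2.resize(f,(300,300))])
c=cv2.resize(c,(800,348));cv2.imwrite("pics/m4.png",np.vstack([d,c]))
```

```text
t 19.02 pos [0.5083 0.1157 0.1692] yyaw 1.467 q6 -1.29 z [ 0.001 -0.001 -1.   ] w 0.517
delta [0.0008 0.0006 0.0002]
ell 326.2 252.5 ax 9.8 19.1 red nan blk 4.033 red-blk nan
ell 196.1 229.2 ax 52.2 84.4 red 5.279 blk 3.046 red-blk 2.233dial.py:20: RuntimeWarning: invalid value encountered in scalar divide
  return (i*ww).sum()/ww.sum()*np.pi/360
```

View pics/m4.png

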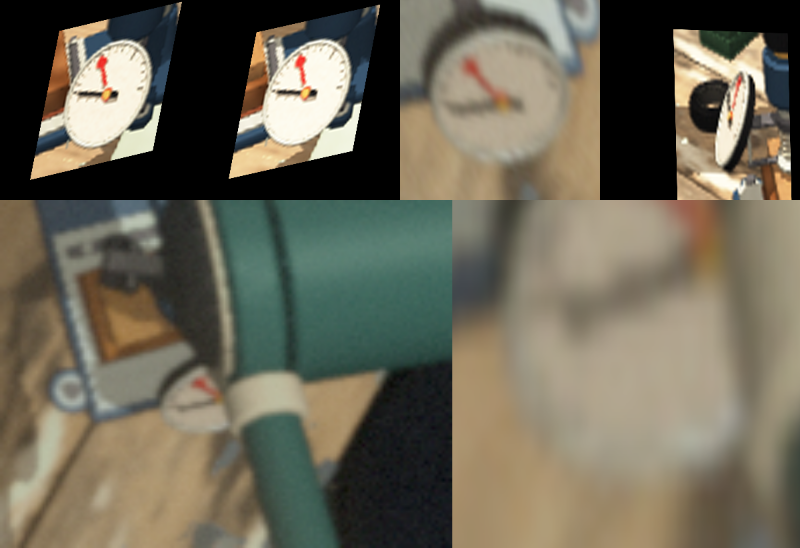

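Top view still shows the dial's left half with both hands. I'll read it with the fixed ellipse from the clear view.

Create dial2.py:
```python
from h import *
# ellipse fixed from top3 via dial.read
def read(im,cx=333.5,cy=246.8,lo=2.2,hi=5.2,ell=None,S=8,dbg=None):
    import json;E=json.load(open("ell.json"));(cx,cy),(d1,d2),a=E
    A=np.radians(a);U=np.array([[np.cos(A),np.sin(A)],[-np.sin(A),np.cos(A)]])
    M=U.T@np.diag([200/d1,200/d2])@U
    f=cv2.warpAffine(im,np.hstack([M,(150-M@[cx,cy])[:,None]]),(300,300),flags=cv2.INTER_CUBIC)
    pol=cv2.warpPolar(f,(100,720),(150,150),100,cv2.INTER_LINEAR).astype(int)
    th=np.arange(720)*np.pi/360;ok=(th>lo)&(th<hi)
    R_=np.clip(pol[:,35:66,2]-pol[:,35:66,1]-25,0,None).mean(1)
    D=np.clip(np.median(pol[ok,35:66].max(2))-20-pol[:,35:66].max(2),0,None).mean(1)
    def peak(s):
        s=np.where(ok,s,0);k=s.argmax();i=np.arange(max(k-20,0),k+21);w=np.clip(s[i]-.4*s[k],0,None);return (i*w).sum()/max(w.sum(),1e-9)*np.pi/360,s[k]
    r,rs=peak(R_);b,bs=peak(D);print("red",round(r,3),round(rs,1),"blk",round(b,3),round(bs,1),"gap",round(r-b,3))
    if dbg: cv2.imwrite(dbg,f)
```

Run:
```python
import json,cv2,numpy as np
im=cv2.imread("pics/top3.png");x,y,rad,S=333,246,32,8
b=cv2.resize(im[y-rad:y+rad,x-rad:x+rad],None,fx=S,fy=S,interpolation=cv2.INTER_CUBIC);hsv=cv2.cvtColor(b,cv2.COLOR_BGR2HSV)
w=cv2.morphologyEx(((hsv[:,:,2]>150)&(hsv[:,:,1]<75)).astype(np.uint8),2,np.ones((9,9)))
c=max(cv2.findContours(w,0,1)[0],key=lambda k:cv2.contourArea(k)-1e3*max(0,-cv2.pointPolygonTest(cv2.convexHull(k),(rad*S,rad*S),True)))
(cx,cy),(d1,d2),a=cv2.fitEllipse(cv2.convexHull(c))
json.dump([[(cx+.5)/S-.5+x-rad,(cy+.5)/S-.5+y-rad],[d1/S,d2/S],a],open("ell.json","w"));print(open("ell.json").read())
from dial2 import read
for n in("top3","top4"):read(cv2.imread(f"pics/{n}.png"))
```

```text
[[333.04046630859375, 246.3504180908203], [19.233646392822266, 34.59766387939453], 69.32194519042969]
red 3.974 48.3 blk 2.886 35.2 gap 1.088
red 3.96 50.5 blk 4.994 72.0 gap -1.034
```

Request:
jog_arm([
  [[0, 0, 0, 0.18], [0, 0, 0, 0.18], [0, 0, 0, 0.18], [0, 0, 0, 0.18], [0, 0, 0, 0]],
])

```text
time: 19.75
tool_pos: [0.5079, 0.1148, 0.1692]
tcp_rot: [1.251, 2.88, -0.004]
wrist_force: [-3.0, -4.7, 7.1]
width: 0.519
grip_force: 30.8
```

Run:
```python
from dial2 import *
goto([.508,.1163,.169])
im=eyes.read_camera("top")[:,:,::-1].copy();cv2.imwrite("pics/top5.png",im);read(im)
```

```text
t 19.75 pos [0.5079 0.1148 0.1692] yyaw 0.7511 q6 -0.574 z [-0.    -0.003 -1.   ] w 0.519
delta [0.001  0.0011 0.0002]
red 3.948 49.6 blk 5.041 70.1 gap -1.093
```

```bash
sed -i 's/hi=5.2/hi=4.5/' dial2.py; python3 -c "
from dial2 import *
for n in('top3','top4','top5'):read(cv2.imread(f'pics/{n}.png'))"
```

```text
red 3.974 48.3 blk 2.887 31.2 gap 1.088
red 3.96 50.5 blk 4.432 50.6 gap -0.472
red 3.948 49.6 blk 4.44 51.8 gap -0.492
```

Request:
jog_arm([
  [[0, 0, 0, 0.18], [0, 0, 0, 0]],
])

```text
time: 20.05
tool_pos: [0.5077, 0.1146, 0.1692]
tcp_rot: [1.505, 2.756, -0.004]
wrist_force: [-3.9, -6.1, 7.8]
width: 0.515
grip_force: 30.9
```

Run:
```python
from dial2 import *
goto([.508,.1163,.169])
im=eyes.read_camera("top")[:,:,::-1].copy();cv2.imwrite("pics/top6.png",im);read(im)
```

```text
t 20.05 pos [0.5077 0.1146 0.1692] yyaw 0.5711 q6 -0.394 z [-0.    -0.003 -1.   ] w 0.515
delta [0.0012 0.0012 0.0002]
red 3.946 48.1 blk 4.444 51.8 gap -0.498
```

```bash
sed -i 's/b,bs=peak(D)/b,bs=peak(np.where(th<r+.2,D,0))/' dial2.py; python3 -c "
from dial2 import *
for n in('top3','top4','top5','top6'):read(cv2.imread(f'pics/{n}.png'))"
```

```text
red 3.974 48.3 blk 2.887 31.2 gap 1.088
red 3.96 50.5 blk 2.907 17.5 gap 1.053
red 3.948 49.6 blk 2.915 20.7 gap 1.033
red 3.946 48.1 blk 2.936 22.4 gap 1.01
```

Create look.py:
```python
import sys
from dial2 import *
goto([.508,.1163,.169])
im=eyes.read_camera("top")[:,:,::-1].copy();cv2.imwrite(f"pics/{sys.argv[1]}.png",im);read(im)
```

```text
(no output)
```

Request:
jog_arm([
  [[0, 0, 0, 0.18], [0, 0, 0, 0]],
], only="force")

```text
wrist_force: [-4.6, -5.8, 7.0]
grip_force: 30.9
```

```bash
python3 look.py top7
```

```text
t 20.35 pos [0.5074 0.1145 0.1692] yyaw 0.3912 q6 -0.214 z [-0.001 -0.003 -1.   ] w 0.512
delta [0.0014 0.0012 0.0002]
red 3.943 46.8 blk 3.092 21.0 gap 0.851
```

Request:
jog_arm([
  [[0, 0, 0, 0.18], [0, 0, 0, 0]],
], only="force")

```text
wrist_force: [-6.2, -6.0, 8.0]
grip_force: 31.0
```

```bash
python3 look.py top8
```

```text
t 20.65 pos [0.5072 0.1145 0.1692] yyaw 0.2112 q6 -0.034 z [-0.002 -0.003 -1.   ] w 0.519
delta [0.0016 0.0012 0.0002]
red 3.943 46.3 blk 3.288 25.0 gap 0.655
```

Request:
jog_arm([
  [[0, 0, 0, 0.18], [0, 0, 0, 0]],
], only="force")

```text
wrist_force: [-6.8, -6.5, 8.6]
grip_force: 31.1
```

```bash
python3 look.py top9
```

```text
t 20.95 pos [0.5069 0.1144 0.1692] yyaw 0.0312 q6 0.146 z [-0.002 -0.004 -1.   ] w 0.518
delta [0.0019 0.0011 0.0002]
red 3.942 30.5 blk 4.091 75.9 gap -0.149
```

```bash
sed -i 's/th<r+.2/th<r+lim/; s/lo=2.2/lim=.2,lo=2.2/' dial2.py; python3 -c "
from dial2 import *
read(cv2.imread('pics/top9.png'),lim=-.15)"
```

```text
red 3.942 30.5 blk 3.475 23.3 gap 0.467
```

Request:
jog_arm([
  [[0, 0, 0, 0.15], [0, 0, 0, 0.15], [0, 0, 0, 0]],
], only="force")

```text
wrist_force: [-7.7, -7.0, 11.0]
grip_force: 31.1
```

```bash
python3 look.py top10;python3 -c "
from dial2 import *
read(cv2.imread('pics/top10.png'),lim=0)"
```

```text
t 21.38 pos [0.5065 0.1145 0.1692] yyaw -0.2685 q6 0.446 z [-0.003 -0.003 -1.   ] w 0.516
delta [0.0022 0.001  0.0001]
red 0.0 0.0 blk 0.0 0.0 gap 0.0
red 0.0 0.0 blk 0.0 0.0 gap 0.0
```

Request:
jog_arm([
  [[0, 0, 0, 0], [0, 0, 0, 0], [0, 0, -0.03, 0], [0, 0, -0.055, 0], [0, 0, 0, 0]],
], aperture=1.0)

```text
time: 22.05
tool_pos: [0.5115, 0.1171, 0.2588]
tcp_rot: [2.494, 1.903, 0.015]
wrist_force: [0.0, 0.5, -0.1]
width: 1.001
grip_force: 0.0
```

Request:
jog_arm([
  [[-0.012, 0.036, 0, 0], [-0.013, 0.036, 0, 0], [0, 0, 0, 0], [0, 0, 0, 0]],
])

```text
time: 22.55
tool_pos: [0.57, 0.0733, 0.2521]
tcp_rot: [-2.497, -1.904, 0.002]
wrist_force: [-0.1, 0.6, -0.0]
width: 1.002
grip_force: 0.0
```

```bash
python3 look.py top11
```

```text
t 22.55 pos [0.57   0.0733 0.2521] yyaw -0.2679 q6 0.352 z [-0.002  0.    -1.   ] w 1.002
delta [ 0.0251 -0.071   0.0833]
red 3.942 30.5 blk 3.808 46.4 gap 0.134
```

```bash
python3 -c "
from h import *
goto([.5076,.1164,.252])"
```

```text
t 22.6 pos [0.5699 0.0735 0.2524] yyaw -0.2674 q6 0.352 z [-0.002  0.    -1.   ] w 0.996
delta [ 0.0249 -0.0714  0.0005]
```

Request:
jog_arm([
  [[0.012, -0.036, 0, 0], [0.0125, -0.035, 0, 0], [0, 0, 0, 0], [0, 0, 0, 0]],
], only="pos")

```text
tool_pos: [0.5086, 0.1158, 0.2535]
```

```bash
python3 -c "
from h import *
goto([.5076,.1164,.169])"
```

```text
t 23.1 pos [0.5086 0.1158 0.2535] yyaw -0.2664 q6 0.443 z [ 0.001 -0.    -1.   ] w 1.001
delta [ 0.0003 -0.0012  0.0845]
```

Request:
jog_arm([
  [[0, -0.001, 0.04, 0], [0, 0, 0.03, 0], [0, 0, 0.0145, 0], [0, 0, 0, 0], [0, 0, 0, 0]],
], only="pos|force")

```text
tool_pos: [0.509, 0.1158, 0.1701]
wrist_force: [-0.3, -1.1, 0.3]
grip_force: 0.0
```

Request:
jog_arm([
  [[0, 0, 0, 0], [0, 0, 0, 0], [0, 0, 0, 0], [0, 0, 0, 0]],
], aperture=0.3, force=30)

```text
time: 24.22
tool_pos: [0.5071, 0.1161, 0.1698]
tcp_rot: [-2.497, -1.905, 0.001]
wrist_force: [-5.5, 0.4, 5.6]
width: 0.513
grip_force: 30.7
```

Request:
jog_arm([
  [[0, 0, 0, 0.06], [0, 0, 0, 0.06], [0, 0, 0, 0], [0, 0, 0, 0]],
])

```text
time: 24.72
tool_pos: [0.5071, 0.116, 0.1698]
tcp_rot: [-2.607, -1.751, 0.001]
wrist_force: [-5.0, 0.2, 6.3]
width: 0.518
grip_force: 30.7
```

```bash
python3 -c "
from h import *
goto([.5076,.1164,.169])"
```

```text
t 24.73 pos [0.5071 0.116  0.1698] yyaw -0.3877 q6 0.564 z [-0.001  0.    -1.   ] w 0.518
delta [0.0005 0.0003 0.0008]
```

Request:
jog_arm([
  [[0, 0, 0, 0], [0, 0, 0, 0], [0, 0, -0.03, 0], [0, 0, -0.055, 0], [0, 0, 0, 0]],
], aperture=1.0)

```text
time: 25.35
tool_pos: [0.5114, 0.1163, 0.2595]
tcp_rot: [2.604, 1.75, 0.015]
wrist_force: [0.7, 0.4, -0.1]
width: 0.998
grip_force: 0.0
```

Request:
jog_arm([
  [[-0.016, 0.034, 0, 0], [-0.017, 0.034, 0, 0], [0, 0, 0, 0], [0, 0, 0, 0]],
], only="pos")

```text
tool_pos: [0.5576, 0.0596, 0.2528]
```

```bash
python3 look.py top12
```

```text
t 25.85 pos [0.5576 0.0596 0.2528] yyaw -0.3882 q6 0.45 z [-0.002  0.    -1.   ] w 0.999
delta [ 0.0337 -0.0672  0.0839]
red 3.917 7.6 blk 3.949 40.8 gap -0.032
```

Run:
```python
from dial2 import *
im=cv2.imread("pics/top12.png");fs=[]
for n in("top3","top11","top12"):
    read(cv2.imread(f"pics/{n}.png"),dbg=f"pics/r_{n}.png");fs.append(cv2.imread(f"pics/r_{n}.png")[50:250,50:250])
s=eyes.read_camera("side")[:,:,::-1].copy();cv2.imwrite("pics/side12.png",s)
b=cv2.resize(np.hstack(fs),(800,267));c=np.hstack([cv2.resize(im[190:280,280:400],(400,300),interpolation=cv2.INTER_CUBIC),cv2.resize(s[190:280,170:290],(400,300),interpolation=cv2.INTER_CUBIC)])
cv2.imwrite("pics/fin.png",np.vstack([b,c]))
```

```text
red 3.974 48.3 blk 2.887 31.2 gap 1.088
red 3.942 30.5 blk 3.808 46.4 gap 0.134
red 3.917 7.6 blk 3.949 40.8 gap -0.032
```

View pics/fin.png

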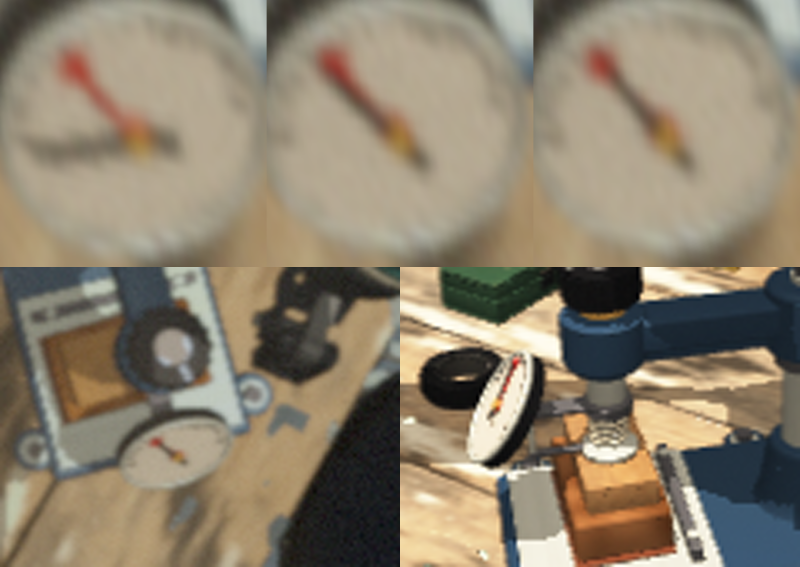

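The hands now coincide: the black one covers the red shaft, with the diamond visible beyond its tip, and the foot sits on the board. One last numeric check follows.

Run:
```python
from h import *
for n in("top3","top11","top12"):
    f=cv2.imread(f"pics/r_{n}.png");p=cv2.warpPolar(f,(100,720),(150,150),100,cv2.INTER_LINEAR).astype(int);i=np.arange(380,560)
    o=[]
    for a,b in((35,50),(50,62),(60,80)):
        r=np.clip(p[i,a:b,2]-p[i,a:b,1]-35,0,None).sum(1); d=np.clip(160-p[i,a:b].max(2),0,None).sum(1);d2=np.clip(165-p[i,a:b,1],0,None).sum(1)
        g=lambda w:round(float((i*np.clip(w-.3*w.max(),0,None)).sum()/max(np.clip(w-.3*w.max(),0,None).sum(),1e-9)*np.pi/360),3)
        o.append((a,"red",g(r),int(r.max()),"dark",g(d),int(d.max())))
    print(n,o)
```

```text
top3 [(35, 'red', 3.961, 422, 'dark', 0.0, 0), (50, 'red', 3.981, 540, 'dark', 0.0, 0), (60, 'red', 3.991, 894, 'dark', 4.003, 11)]
top11 [(35, 'red', 3.931, 141, 'dark', 3.787, 774), (50, 'red', 3.942, 326, 'dark', 3.82, 569), (60, 'red', 3.958, 908, 'dark', 3.847, 623)]
top12 [(35, 'red', 0.0, 0, 'dark', 3.927, 700), (50, 'red', 3.912, 33, 'dark', 3.961, 512), (60, 'red', 3.942, 710, 'dark', 3.991, 432)]
```

```bash
python3 -c "
from workcell import bot, eyes, job, status
print(job.finish_job())"
```

```text
the job is handed in; nothing more can be done
None
```

The job is done and handed in: the pine board lies flat on the cork within about 1–2 mm of centre and parallel to it, the press arm is at its stop, the black hand reads on the red set hand to within about 0.03 rad (too close to tell which side of it), and the robot never went near the glue bottle.

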